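# Release the blade cassette and trap it

### The job

With one finger press down the release key of the dock that still holds the white blade cassette, so that the spring ejector slides the cassette out along its tray, and trap the cassette with the other finger, put down in its path, before it slides off the open end. Finish holding it like that: the key kept down by one finger, the cassette clear of the gate, at rest against the other finger and still wholly on the tray. Do not lift the cassette, and leave the empty dock and the other things alone.

Things in the scene. Friction and masses are not known exactly. Their poses are not given: they have to be found in the camera images.
- dock: Loaded stainless dock, screwed down. Frame: origin on the table under the tray's middle, x along the tray to the ejector, y to the key side, z up. Tray floor 30 mm up, x = -75 mm (open end) to +65 mm, 52 mm wide between side walls 4 mm thick with tops 42 mm up. Spring housing x = 71 to 131 mm, 60 mm wide, 75 mm high, rod behind it. Key block beside the tray at y = 30 to 84 mm, x = -55 to -5 mm.
- key_top (a point): Centre of the flat top of the loaded dock's black ribbed release key, 40 mm (x) by 36 mm (y), at x = -30 mm, y = +60 mm in the dock's frame, 60 mm above the table when released. At that x the tray beside it is empty at first, so one finger can go down on the key and the other into the tray, with only the low wall between them.
- release_key (a joint): Travel of the loaded dock's key: 0 released, 0.010 m fully down. Spring force 2 N, rising to 4.5 N; up to 6 N with the gate's rubbing. It carries the gate, a steel tongue across the tray at dock x = 2 to 5 mm, 6 mm above the floor, which holds the cassette back. Pressed about 6 mm, the gate is under the floor and the cassette starts at once. Let go, key and gate spring up.
- cassette_c (a point): Centre of the blade cassette: loose white plastic block, grey band, row of dark blade slots on top; 60 mm (along the tray) x 44 x 40 mm high, 0.14 to 0.28 kg, top 70 mm above the table. Home: x = 35.5 mm, y = 0 in the dock's frame. It slides towards -x at 0.04 to 0.13 m/s. From 10 mm out it is clear of the gate; beyond 80 mm out it overhangs the open end.
- ejector (a joint): Stroke of the loaded dock's ejector, a steel plate on a rod that pushes the back of the cassette towards -x: 0 cocked, 0.115 m fully out (the cassette then drops off, about 1 to 2 s after release). Damped spring: 6 N at 0, 5 N after 35 mm, 3 N fully out; it keeps pushing the cassette against whatever stops it.
- spare_dock: A second dock of the same make and the same frame and sizes, empty, its ejector plate already fully out. To be left alone.
- spare_key (a joint): Travel of the empty dock's key, 0 released, 0.010 m down. Not to be pressed.
- spanner: Bystander: a steel spanner, 150 mm long, lying flat along its x axis on the table.
- steel_cup: Bystander: a steel cup, 72 mm across and 75 mm high, origin under its centre.
- spray_bottle: Bystander: a closed white plastic bottle, 66 mm across and 190 mm high, origin under its centre.
Not all that is in view belongs to the job. Leave any pink look-alike of the part that bears cassette_c alone.

How it is judged:
On the way, in this order (a step that is already met when the one before it is completed fails the run):
1. a finger presses the release key while the cassette is still home (contact force between the fingers and release_key above 0.5 N and value of joint release_key above 0.003 m and x of cassette_c in the frame of dock above 0.0255 m).
2. with the key down, the cassette has come out at least 10 mm and is stopped by a finger on the tray (contact force between the fingers and release_key above 0.5 N and contact force between the fingers and cassette above 0.5 N and value of joint release_key above 0.006 m and x of cassette_c in the frame of dock between -0.045 and 0.0255 m and y of cassette_c in the frame of dock between -0.006 and 0.006 m and height (world z) of cassette_c between 0.044 and 0.056 m and angle between cassette_c's own z axis and vertical below 0.15 rad and linear speed of cassette below 0.02 m/s), for 0.3 s.
At the end, for the whole second after the job is handed in: Fingers still hold the key down (6 mm or more) and touch the cassette (over 0.5 N each); its centre is 10 to 80 mm out from home, within 6 mm of the tray's middle line and of its height on the tray floor, level within 0.15 rad and at rest (under 0.02 m/s) (all of step 2); the arm keeps its last pose, push and grip.
It fails at once if the cassette is lifted (more than 12 mm) (height (world z) of cassette_c above 0.062 m).
It fails at once if the cassette falls off the tray (height (world z) of cassette_c below 0.038 m).
It fails at once if the empty dock's key is pressed (value of joint spare_key above 0.003 m).
It fails at once if the empty dock is touched (over 1 N) (contact force between any of the fingers, the arm and spare_dock above 1 N).
It fails at once if a bystander is moved (over 15 mm) (distance of any of spanner, steel_cup, spray_bottle from where it was at the start of the episode above 0.015 m).
It also fails if it takes over 32 s, if anything falls off the work surface, if the arm or the gripper's body presses on something with over 40 N, if the wrist force passes 120 N, or if a joint passes its speed limit or range.

### The arm

A 6-joint arm with a two-finger parallel gripper is mounted at the origin on the work surface. World frame = base frame: x ahead of the robot, y to its left, z up, the work surface at z = 0. Lengths are in m, angles in rad, forces in N, time in s.
With the tool pointing down it reaches from about 0.25 to 0.775 m from the base axis. Payload 4 kg.
Tool frame: the origin (TCP) lies midway between the tips of the shut fingers; the grasp point (between the pads) lies 19 mm behind it; z points along the fingers, y is the direction in which the jaws open and shut (so a half turn about z gives the same grasp; the last joint's range is limited). The gripper opens to 94 mm and grips with 3 to 60 N. Pads are 16 mm wide; open, the fingers measure 119 mm over their backs; the gripper's body (75 mm by 177 mm) begins 78 mm behind the grasp point.
Start: joints at [1.002, 0.087, 1.371, -0, 1.684, -0.103], TCP at [0.247, 0.491, 0.206] pointing down, gripper open.
Joint ranges: [-3.1, 3.1], [-0.76, 2.03], [0.27, 2.55], [-1.08, 4.22], [0.17, 2.65], [-2.57, 2.57]. Speed limits (rad/s): [2.79, 2.79, 3.14, 3.14, 3.14, 3.14].

### API

Orientations are given as [roll, pitch, yaw] about the fixed x, y, z axes, in that order (R = Rz(yaw) Ry(pitch) Rx(roll)).
In Python, from bench import get_obs, snapshot, ticket gives the robot as it stands.
- The arm moves only by the shell command python3 -m creep 'ROWS' [OPENING]. ROWS is JSON, a list that holds one entry, the list of rows, each a list of 4 numbers: the shift along the tool's x, y, z in mm, then the turn about the tool's z in degrees. A call has 1 to 8 rows; each row shifts and turns the commanded pose from where the row before left it, along the tool's axes as they then stand; what a row does not reach is not made up. A row lasts 1/8 s, in which the tool goes at most 62.5 mm and 10.7 degrees, less where a joint would pass 70% of its speed; a pose out of reach is approached as far as the arm can. A call with a gripper value outside its range is refused whole. OPENING is the opening, from 0 (shut) to 1 (fully open), set as the call begins (- or left out, the last holds). The fingers move at their own pace and stop on an object; the grip force is fixed at half the most. Time passes only in rows, so rows that do not move let the fingers close. It gives the time, the measured TCP pose, the force and the opening at its end, in the units of the state.
- get_obs(): the state, without advancing time (a new reading comes with each control period).
- snapshot(name): name is "scene" or "top"; returns a dict with "color" (480x640x3 uint8, red, green, blue), "depth" (480x640 float32, m along the optical axis (not along the pixel's ray), 0 where there is no reading), "fx", "fy", "cx", "cy" (pixels), "extrinsics" (4x4, takes a point from world to camera coordinates). Camera axes: x right, y down, z forward; pixel columns grow to the right and rows downward; lengths in m; the calibration is good to about 2 mm. A picture is of the moment at which its call begins.
- ticket.close_job(): hands the job in, once; it reports no verdict.
The state is a dict: "time": time; "joint_positions": joint angles; "qvel": joint speeds; "joint_torque": joint torques, N m; "tool_pos": TCP position; "ee_rot": TCP orientation; "wrist_force": force on the tool from outside, world axes, zero at the start; "wrist_torque": the same for the moment, N m; "width": finger opening in m.
Only numpy, scipy, OpenCV 4.12 (cv2) and the standard library are available. Lean on these libraries where they do the work, as an engineer would, in place of code of your own. Each camera call takes 0.05 s, during which the arm holds its last target. There are 200 camera calls.

## Working session

There is one attempt and no reset: what is moved stays moved. The work goes in short steps, Python scripts to look and compute and a shell command to move; the robot and the scene stay as the last step left them, time stands still between calls to the robot, and variables do not carry over. Pictures are saved under pics/ and viewed, on a budget of 10 in all, crops included, one or two more only if the job needs it, and the job is handed in when it is done.

```bash
mkdir -p pics; cat > h.py <<'E'
import numpy as np,cv2
from bench import get_obs,snapshot,ticket
def save(s,n): cv2.imwrite(f'pics/{n}.png',s['color'][:,:,::-1])
def pts(s):
    v,u=np.mgrid[0:480,0:640]; d=s['depth']
    P=np.stack([(u-s['cx'])/s['fx']*d,(v-s['cy'])/s['fy']*d,d],-1)
    E=np.array(s['extrinsics']); return (P-E[:3,3])@E[:3,:3]
def ray(s,u,v,z):
    E=np.array(s['extrinsics']);R=E[:3,:3];c=-R.T@E[:3,3]
    d=R.T@np.array([(u-s['cx'])/s['fx'],(v-s['cy'])/s['fy'],1]);return c+d*(z-c[2])/d[2]
E
python3 - <<'E'
from h import *
import pickle
for n in('scene','top'):
    s=snapshot(n);save(s,n+'0');pickle.dump(s,open(n+'0.pkl','wb'))
    E=np.array(s['extrinsics']);print(n,-E[:3,:3].T@E[:3,3],E[:3,:3].round(2).tolist(),s['fx'])
print(get_obs())
E
```

```text
scene [1.08070588 0.1200733  0.81419231] [[-0.01, 1.0, -0.01], [0.82, 0.0, -0.58], [-0.58, -0.01, -0.82]] 493.90534314645305
top [0.38662477 0.10809687 0.89790473] [[-0.05, -1.0, 0.0], [-0.98, 0.05, -0.21], [0.21, -0.01, -0.98]] 508.5820581101193
{'time': 0.1, 'joint_positions': array([ 1.00189794e+00,  8.78776518e-02,  1.37209796e+00, -2.28507221e-05,
        1.68358004e+00, -1.03070700e-01]), 'qvel': array([ 0.00044765, -0.00121369, -0.00360376,  0.00032334, -0.00184363,
        0.00100549]), 'joint_torque': array([ 2.41181668e-03, -3.41248119e+01, -3.03304446e+01,  7.19128805e-02,
        3.04341910e-02, -9.52721575e-05]), 'tool_pos': array([0.24677126, 0.49098473, 0.20442571]), 'ee_rot': array([-3.13963773e+00, -1.79379913e-04,  2.67576224e+00]), 'wrist_force': array([ 1.45581537, -0.17006068,  0.98317991]), 'wrist_torque': array([ 0.03072077, -0.00513375,  0.01995818]), 'width': 0.09393017912075928}
```

View pics/top0.png

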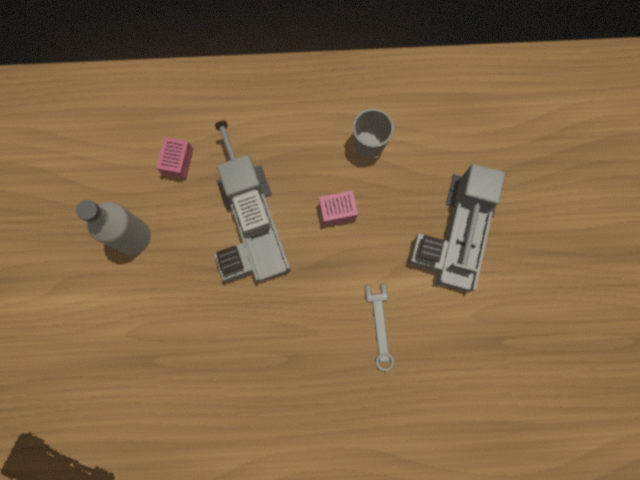

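View pics/scene0.png

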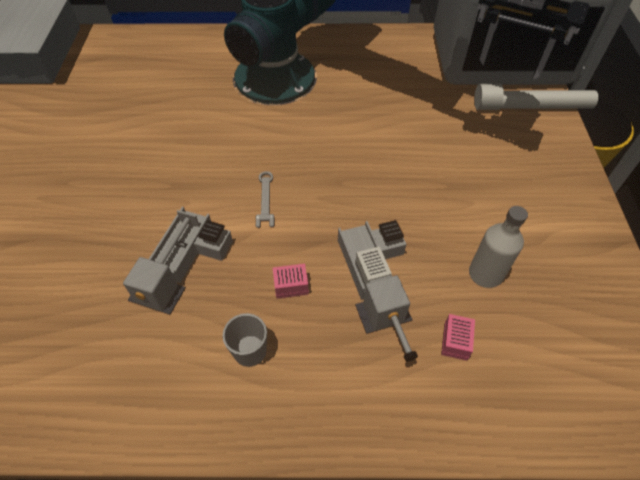

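The white cassette is at top px (250,212), in the left dock. Its key is the black pad at (230,262). Possible confusions are the pink blocks at (174,155) and (338,207), and the empty dock's key at (431,250). I choose the left dock, because it has the white cassette and its rod is still out behind the housing (cocked).

```bash
python3 - <<'E'
from h import *
import pickle
for n,roi in(('top',(190,140,300,290)),('scene',(330,215,420,320))):
    s=pickle.load(open(n+'0.pkl','rb'));P=pts(s);m=np.zeros((480,640),bool);m[roi[1]:roi[3],roi[0]:roi[2]]=1
    hsv=cv2.cvtColor(s['color'],cv2.COLOR_RGB2HSV)
    z=P[...,2]
    def rect(mm,l):
        mm=cv2.morphologyEx((mm&m).astype(np.uint8),cv2.MORPH_CLOSE,np.ones((3,3)));k,lab,st,_=cv2.connectedComponentsWithStats(mm)
        i=1+np.argmax(st[1:,4]);q=P[lab==i];r=cv2.minAreaRect((q[:,:2]*1000).astype(np.float32))
        uv=cv2.minAreaRect(np.argwhere(lab==i)[:,::-1].astype(np.float32))
        print(n,l,len(q),'med z',np.median(q[:,2]).round(4),'rect',np.round(r[0],1),np.round(r[1],1),round(r[2],1),'uv',np.round(uv[0]))
    rect((z>.064)&(z<.0725)&(hsv[...,2]>110),'cass')
    rect((z>.0735)&(z<.085),'hous')
    rect((z>.05)&(z<.066)&(hsv[...,2]<70),'key')
    rect((z>.025)&(z<.047),'tray')
s=pickle.load(open('top0.pkl','rb'))
c=s['color'][140:300,180:310,::-1];cv2.imwrite('pics/crop.png',cv2.resize(c,None,fx=3.7,fy=3.7,interpolation=cv2.INTER_CUBIC))
E
```

```text
top cass 943 med z 0.0689 rect [511.6 177. ] [281.8  45.6] 19.7 uv [250. 210.]
top hous 1019 med z 0.0737 rect [539.7 188.4] [340.8  57.8] 18.1 uv [238. 175.]
top key 366 med z 0.0589 rect [531.  251.9] [38.9 34.3] 18.6 uv [229. 260.]
top tray 2415 med z 0.0303 rect [506.8 208.1] [290.4 115.6] 18.1 uv [244. 240.]
scene cass 861 med z 0.0693 rect [832.5 192. ] [ 76.7 511.1] 82.4 uv [375. 266.]
scene hous 988 med z 0.0741 rect [864.8 199.3] [ 73.5 454. ] 79.0 uv [388. 294.]
scene key 343 med z 0.0591 rect [798.9 200.2] [ 43.9 584.4] 78.4 uv [391. 231.]
scene tray 1562 med z 0.032 rect [787.8 203.6] [130.  595.1] 86.4 uv [381. 264.]
```

View pics/crop.png

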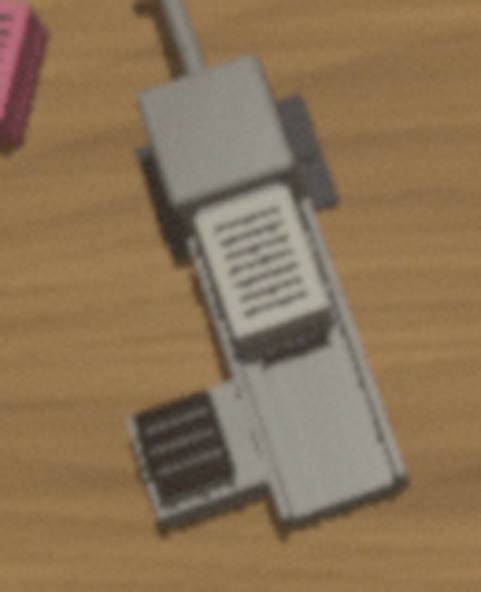

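The crop confirms the choice: white slotted cassette at home in the tray, housing above it, black ribbed key at lower left. The depth dropouts spoiled some of the fits, so I'll redo those on valid pixels only.

```bash
python3 - <<'E'
from h import *
import pickle
for n,roi in(('top',(190,140,300,290)),('scene',(330,215,420,320))):
    s=pickle.load(open(n+'0.pkl','rb'));P=pts(s);m=np.zeros((480,640),bool);m[roi[1]:roi[3],roi[0]:roi[2]]=1
    hsv=cv2.cvtColor(s['color'],cv2.COLOR_RGB2HSV); z=P[...,2]
    def rect(mm,l,h):
        mm=cv2.morphologyEx((mm&m&(s['depth']>.1)).astype(np.uint8),cv2.MORPH_OPEN,np.ones((3,3)));k,lab,st,_=cv2.connectedComponentsWithStats(mm)
        i=1+np.argmax(st[1:,4]);uv=np.argwhere(lab==i)[:,::-1]
        q=np.array([ray(s,u,v,h)[:2] for u,v in uv]);r=cv2.minAreaRect((q*1000).astype(np.float32))
        print(n,l,len(q),'rect',np.round(r[0],1),np.round(r[1],1),round(r[2],1),'mean',(q.mean(0)*1000).round(1))
    rect((z>.064)&(z<.0725)&(hsv[...,2]>110),'cass',.07)
    rect((z>.068)&(z<.085)&(hsv[...,2]<175),'hous',.075)
    rect((z>.05)&(z<.066)&(hsv[...,2]<70),'key',.06)
    rect((z>.026)&(z<.034),'floor',.03)
E
```

```text
top cass 892 rect [612.4 213.2] [63.  43.8] 17.6 mean [611.3 213.1]
top hous 1159 rect [672.6 231.7] [60.4 59.2] 16.8 mean [672.5 232.1]
top key 104 rect [516.3 246.8] [ 9.6 31.6] 15.9 mean [516.1 246.9]
top floor 1314 rect [544.9 193. ] [81.5 52.1] 17.2 mean [543.4 192.7]
scene cass 751 rect [617.5 215.5] [65.  44.9] 17.2 mean [617.2 214.9]
scene hous 1125 rect [680.6 234.2] [61.  60.3] 17.2 mean [681.1 234.2]
scene key 325 rect [538.8 252.8] [42.1 36.3] 17.1 mean [539.3 252.8]
scene floor 623 rect [542.5 195.8] [69.2 50.3] 17.1 mean [538.  193.3]
```

Dock yaw is about 17.1° and the origin about (0.5805, 0.2035). I'll put the TCP over dock (-30, 30) mm, jaw axis along dock y. With a 47.5 mm opening, the finger centres sit 60 mm apart, one over the key and one over the tray. I'll turn first.

```bash
python3 -m creep '[[[0,0,0,-8.76],[0,0,0,-8.76],[0,0,0,-8.76],[0,0,0,-8.76],[0,0,0,-8.76],[0,0,0,0]]]' 0.505; cat >> h.py <<'E'
def go(O=(580.5,203.5),yaw=17.1,tx=-30,ty=30):
    o=get_obs();p=o['tool_pos']*1000;a=np.radians(yaw);R=np.array([[np.cos(a),np.sin(a)],[-np.sin(a),np.cos(a)]])
    d=R@(p[:2]-O); t=np.degrees(o['ee_rot'][2])%360-180
    print('t',o['time'],'tcp in dock',d.round(1),'z',p[2].round(1),'tool moves x,y:',(-(tx-d[0])).round(1),(ty-d[1]).round(1),'yawerr',round(t-yaw,2),'rp',o['ee_rot'][:2].round(4),'w',round(o['width'],4),'F',o['wrist_force'].round(1))
E
python3 -c "from h import *;go()"
```

```text
time: 0.85
tool_pos: [0.2469, 0.4912, 0.2049]
ee_rot: [-3.141, -0.001, -2.845]
wrist_force: [0.4, 0.7, 0.9]
width: 0.0477
t 0.85 tcp in dock [-234.3  373.1] z 204.9 tool moves x,y: -204.3 -343.1 yawerr -0.09 rp [-3.1409e+00 -8.0000e-04] w 0.0477 F [0.4 0.7 0.9]
```

```bash
python3 -m creep '[[[-20,-34,0,0],[-20,-34,0,0],[-20,-34,0,0],[-20,-34,0,0],[-20,-34,0,0],[-20,-34,0,0],[-20,-34,0,0],[-20,-34,0,0]]]' >/dev/null;  python3 -m creep '[[[-20,-34,15,0],[-20,-34,20,0],[-4,-3,20,0],[0,0,20,0],[0,0,20,0],[0,0,0,0],[0,0,0,0],[0,0,0,0]]]' ; python3 - <<'E'
from h import *
go()
for n in('scene','top'):
    s=snapshot(n)
    if n=='scene':
        c=s['color'][150:350,290:490,::-1];cv2.imwrite('pics/s1.png',cv2.resize(c,None,fx=3,fy=3,interpolation=cv2.INTER_CUBIC))
    else:
        c=s['color'][140:300,180:310,::-1];cv2.imwrite('pics/t1.png',cv2.resize(c,None,fx=3.7,fy=3.7,interpolation=cv2.INTER_CUBIC))
E
```

```text
time: 2.85
tool_pos: [0.5435, 0.2242, 0.1119]
ee_rot: [3.141, 0.002, -2.843]
wrist_force: [-0.3, -0.3, -0.7]
width: 0.0476
t 2.85 tcp in dock [-29.3  30.6] z 111.9 tool moves x,y: 0.7 -0.6 yawerr 0.01 rp [3.1414e+00 2.4000e-03] w 0.0476 F [-0.3 -0.3 -0.7]
```

View pics/s1.png

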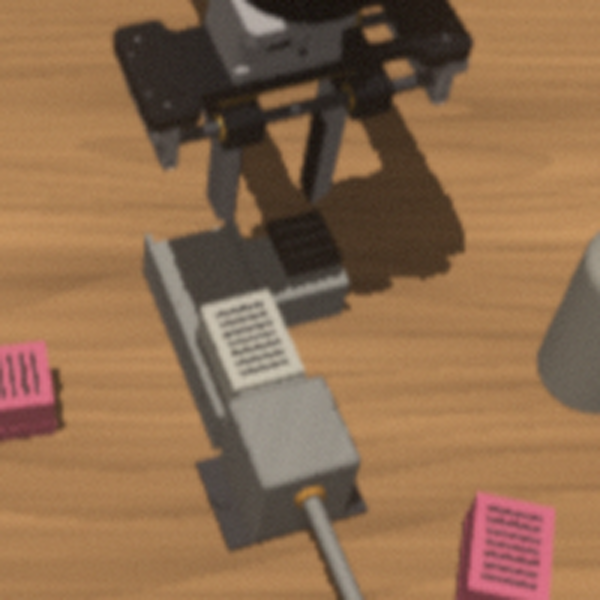

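The fingers hang at crop (228,218) and (315,195), 50 mm above the tray and the key (key at (303,242)). I'll cast those tip pixels at tip height to check for a camera bias.

```bash
python3 - <<'E'
from h import *
import pickle
s=pickle.load(open('scene0.pkl','rb'))
a=np.radians(17.1);R=np.array([[np.cos(a),np.sin(a)],[-np.sin(a),np.cos(a)]])
for u,v in((228,218),(315,195)):
    p=ray(s,290+u/3,150+v/3,.112)[:2]*1000;print(p,R@(p-[580.5,203.5]))
E
```

```text
[557.54039554 201.81609745] [-22.43976482   5.14158726]
[540.29726576 254.54430029] [-23.4164099   60.60901071]
```

Tips agree with the plan within a few mm. Going down.

```bash
python3 -m creep '[[[0,0,15,0],[0,0,15,0],[0,0,13,0],[0,0,0,0],[0,0,0,0]]]' >/dev/null; python3 - <<'E'
from h import *
go()
s=snapshot('scene');c=s['color'][190:310,320:440,::-1];cv2.imwrite('pics/s2.png',cv2.resize(c,None,fx=5,fy=5,interpolation=cv2.INTER_CUBIC))
E
```

```text
t 3.575 tcp in dock [-29.8  30.3] z 67.5 tool moves x,y: 0.2 -0.3 yawerr 0.01 rp [3.1415e+00 2.0000e-04] w 0.0481 F [0.2 0.7 0.6]
```

View pics/s2.png

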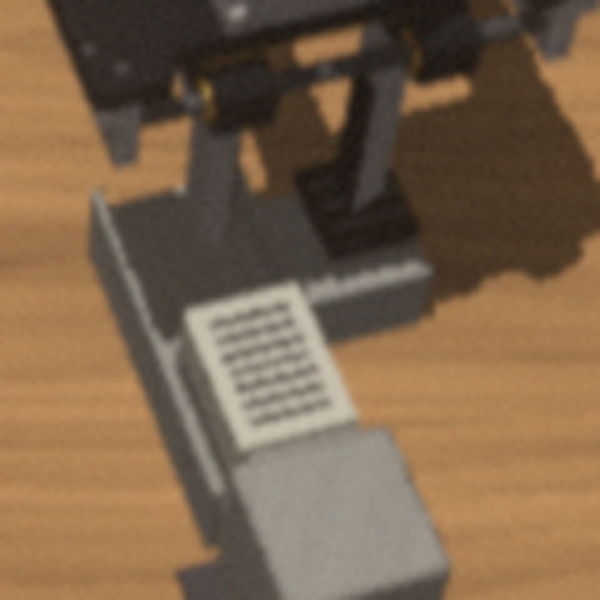

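The right finger, tip at (370,205), is over the middle of the key, and the left one, at (215,235), is over the tray ahead of the cassette. Pressing.

```bash
python3 -m creep '[[[0,0,5,0],[0,0,5,0],[0,0,5,0],[0,0,1,0],[0,0,0,0],[0,0,0,0],[0,0,0,0],[0,0,0,0]]]'; python3 - <<'E'
from h import *
go()
s=snapshot('scene');c=s['color'][190:310,320:440,::-1];cv2.imwrite('pics/s3.png',cv2.resize(c,None,fx=5,fy=5,interpolation=cv2.INTER_CUBIC))
E
```

```text
time: 4.62
tool_pos: [0.543, 0.2237, 0.0519]
ee_rot: [3.141, 0.0, -2.843]
wrist_force: [-0.5, 0.4, 4.6]
width: 0.0472
t 4.625 tcp in dock [-29.9  30.3] z 51.9 tool moves x,y: 0.1 -0.3 yawerr 0.0 rp [3.1415e+00 5.0000e-04] w 0.0472 F [-0.5  0.4  4.6]
```

View pics/s3.png

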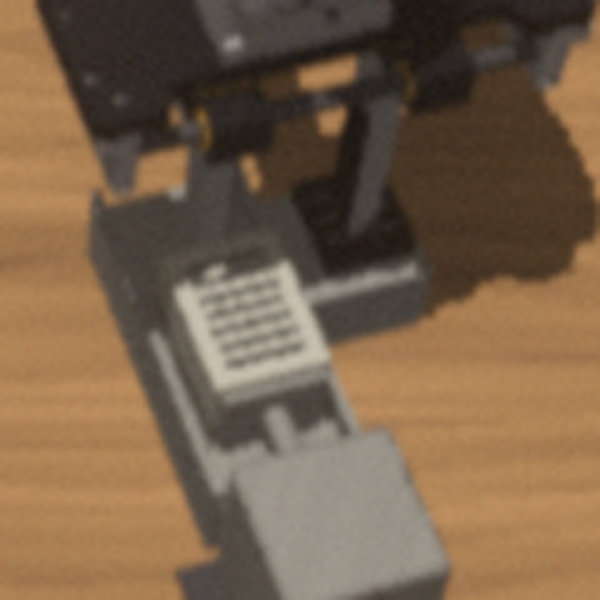

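The key is down (4.6 N), and the cassette is on its way out, its top now at about (250,325) with the ejector rod showing behind. I'll wait and look again.

```bash
python3 -m creep '[[[0,0,0,0],[0,0,0,0],[0,0,0,0],[0,0,0,0],[0,0,0,0],[0,0,0,0],[0,0,0,0],[0,0,0,0]]]'; python3 - <<'E'
from h import *
def cass():
    s=snapshot('scene');P=pts(s);z=P[...,2];hsv=cv2.cvtColor(s['color'],cv2.COLOR_RGB2HSV)
    m=(z>.064)&(z<.0735)&(hsv[...,2]>110)&(hsv[...,1]<70)&(s['depth']>.1);m[:,:335]=0;m[:,420:]=0;m[:215]=0;m[320:]=0
    mm=cv2.morphologyEx(m.astype(np.uint8),cv2.MORPH_OPEN,np.ones((3,3)));k,lab,st,_=cv2.connectedComponentsWithStats(mm)
    i=1+np.argmax(st[1:,4]);q=np.array([ray(s,u,v,.07)[:2]*1000 for v,u in np.argwhere(lab==i)]);print(np.round(cv2.minAreaRect(q.astype(np.float32))[:2],1).tolist(),len(q),'z',P[lab==i][:,2].mean())
    return s
go();s=cass();c=s['color'][190:310,320:440,::-1];cv2.imwrite('pics/s4.png',cv2.resize(c,None,fx=5,fy=5,interpolation=cv2.INTER_CUBIC))
for _ in range(5):cass()
go()
E
```

```text
time: 5.68
tool_pos: [0.543, 0.2237, 0.0519]
ee_rot: [3.141, 0.0, -2.843]
wrist_force: [-1.0, 0.1, 4.9]
width: 0.0475
t 5.675 tcp in dock [-29.9  30.3] z 51.9 tool moves x,y: 0.1 -0.3 yawerr 0.0 rp [3.1415e+00 4.0000e-04] w 0.0475 F [-1.   0.1  4.9]
[[597.3, 209.1], [54.5, 45.2]] 576 z 0.06905485183980138
[[598.3, 209.5], [56.7, 45.0]] 598 z 0.06908581347748602
[[598.1, 209.1], [56.2, 45.3]] 591 z 0.069096847212825
[[597.9, 209.4], [55.9, 45.0]] 586 z 0.06907200624762298
[[598.0, 209.2], [56.1, 45.4]] 595 z 0.06906519409483157
[[598.2, 209.3], [56.5, 45.2]] 594 z 0.06903534518180006
t 5.975 tcp in dock [-29.9  30.3] z 51.9 tool moves x,y: 0.1 -0.3 yawerr 0.0 rp [3.1415e+00 5.0000e-04] w 0.0476 F [-0.9  0.4  6. ]
```

View pics/s4.png

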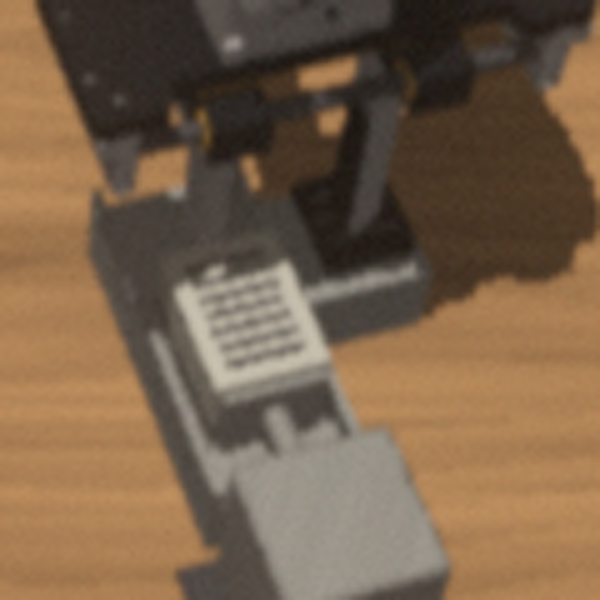

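The cassette has stopped; the front part of its top lies in the hand's shadow. The sideways wrist force is lower than the 5 N spring would give, so I'll check the torque and the rear edge. I'll also shift 4 mm along the tray to see whether the cassette follows the finger.

```bash
cat > chk.py <<'E'
from h import *
import pickle
def rear(s):
    P=pts(s);z=P[...,2];hsv=cv2.cvtColor(s['color'],cv2.COLOR_RGB2HSV)
    m=(z>.064)&(z<.0735)&(hsv[...,2]>110)&(hsv[...,1]<70)&(s['depth']>.1);m[:,:335]=0;m[:,420:]=0;m[:215]=0;m[320:]=0
    mm=cv2.morphologyEx(m.astype(np.uint8),cv2.MORPH_OPEN,np.ones((3,3)));k,lab,st,_=cv2.connectedComponentsWithStats(mm);i=1+np.argmax(st[1:,4])
    a=np.radians(17.1);R=np.array([[np.cos(a),np.sin(a)],[-np.sin(a),np.cos(a)]])
    q=np.array([R@(ray(s,u,v,.07)[:2]*1000-[583.5,204.8]) for v,u in np.argwhere(lab==i)])
    print('rear x',np.percentile(q[:,0],98).round(1),'y',q[:,1].mean().round(1))
rear(pickle.load(open('scene0.pkl','rb')));rear(snapshot('scene'));go()
o=get_obs();a=np.radians(17.1);f=o['wrist_force'];print('F along dock -x',-(f[0]*np.cos(a)+f[1]*np.sin(a)),'torque',o['wrist_torque'].round(3),'j',o['joint_torque'].round(2))
E
python3 chk.py; python3 -m creep '[[[1,0,0,0],[1,0,0,0],[1,0,0,0],[1,0,0,0],[0,0,0,0],[0,0,0,0],[0,0,0,0],[0,0,0,0]]]' ; python3 chk.py
```

```text
rear x 65.3 y 0.0
rear x 40.8 y 0.0
t 6.025 tcp in dock [-29.9  30.3] z 51.9 tool moves x,y: 0.1 -0.3 yawerr -0.0 rp [3.1415e+00 4.0000e-04] w 0.0473 F [-0.3  0.3  5.8]
F along dock -x 0.15976976436859727 torque [ 0.102  0.129 -0.162] j [-1.000e-02 -3.569e+01 -2.608e+01 -1.900e-01 -1.100e-01 -1.900e-01]
time: 7.02
tool_pos: [0.5394, 0.2226, 0.0519]
ee_rot: [3.142, 0.001, -2.843]
wrist_force: [-1.1, -0.3, 6.5]
width: 0.0474
rear x 65.3 y 0.0
rear x 37.4 y -0.5
t 7.075 tcp in dock [-33.7  30.3] z 51.9 tool moves x,y: -3.7 -0.3 yawerr 0.01 rp [3.1415e+00 8.0000e-04] w 0.0475 F [0.  0.5 5.8]
F along dock -x -0.16937557429692357 torque [ 0.156 -0.004 -0.139] j [ -0.04 -35.18 -25.63  -0.2    0.11  -0.16]
```

The cassette followed the finger (3.4 mm for 3.8 mm) and is now 28 mm out. The torque of about -0.15 N m fits a push on the tray finger balanced by friction at the key finger. One more check that it is at rest, then I'll hand in.

```bash
python3 -m creep '[[[0,0,0,0],[0,0,0,0],[0,0,0,0],[0,0,0,0],[0,0,0,0],[0,0,0,0]]]' >/dev/null; python3 chk.py && python3 -c "
from bench import ticket
print(ticket.close_job())"
```

```text
rear x 65.3 y 0.0
rear x 38.2 y -0.4
t 7.875 tcp in dock [-33.7  30.3] z 51.9 tool moves x,y: -3.7 -0.3 yawerr 0.01 rp [3.1415e+00 9.0000e-04] w 0.0473 F [-0.2  0.1  5.5]
F along dock -x 0.16472539237463302 torque [ 0.191 -0.034 -0.194] j [ -0.04 -35.18 -25.63  -0.2    0.11  -0.16]
the job is handed in; nothing more can be done
None
```

I pressed the loaded dock's key with one finger, and the other finger, already down over the tray, stopped the cassette as it slid out. I handed the job in with the arm holding both; no verdict was given.

**Last checks:**
- **Key:** the fingertips are 51.9 mm above the table, so the key is about 8 mm down, with about 5.5 N of upward force on the wrist.
- **Cassette:** it is about 27–28 mm out, about 0.4 mm off the tray's middle line by camera and level at its normal height. It is at rest to within camera noise, with a 0.8 mm difference between the last two readings.

**One reading disagreed:** the sideways wrist force was close to zero, although the ejector should push with about 5 N. I think friction at the key finger balances that push inside the hand. A wrist torque of about -0.15 to -0.19 N m fits this, and the cassette followed the finger when I shifted it 4 mm. The finger's force on the cassette is therefore inferred, not measured directly.

I did not go near the empty dock, the pink blocks or the other objects.

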